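Feel out the heavy side of a tube rotator's closed drum and hold it down

ROBOT

A 6-joint arm with a two-finger parallel gripper is mounted at the origin on a cart in front of the work surface, level with it; the furniture and walls round the work are solid. World frame = base frame: x ahead of the robot, y to its left, z up, the work surface at z = 0. Lengths are in m, angles in degrees, forces in N, time in s.
With the tool pointing down it reaches from about 0.4 to 0.825 m from the base axis. Payload 7 kg.
Tool frame: the origin (TCP) lies between the finger pads; the fingertips stand 11 mm ahead of it and the grasp point (between the pads) lies 8 mm behind it; z points along the fingers, y is the direction in which the jaws open and shut (so a half turn about z gives the same grasp; the last joint's range is limited). The gripper opens to 88 mm and grips with 3 to 60 N. Pads are 19 mm wide; open, the fingers measure 130 mm over their backs; the gripper's body (78 mm by 193 mm) begins 47 mm behind the grasp point.
Start: joints at [93.627, 20.546, 0.682, 0, -70.136, -16.507], TCP at [0.15, 0.658, 0.238] pointing down, gripper open.
Joint ranges: [-176.03, 176.03], [-82.01, 121.73], [-58.28, 71.71], [-173.87, 95.51], [-174.79, -0.11], [-173.66, 173.66]. Speed limits (degrees/s): [136.94, 136.94, 172.46, 180, 180, 180].

INTERFACE

Orientations are given as [roll, pitch, yaw] about the fixed x, y, z axes, in that order (R = Rz(yaw) Ry(pitch) Rx(roll)).
In Python, from plant import r gives the robot as it stands.
- The arm moves only by the shell command python3 -m inch 'ROWS' [OPENING] [FORCE]. ROWS is JSON, a list of rows, each an object of numbers: "x", "y", "z": the shift along the tool's x, y, z as a fraction of full scale; "yaw": the turn about the tool's z as a fraction of full scale. In form: [{"x": .., "y": .., "z": .., "yaw": ..}, ...]. A call has 1 to 5 rows; each row shifts and turns the pose as measured when the row begins, along the tool's axes as they then stand; what a row does not reach is not made up. Full scale, the value 1, is 0.025 m for a shift and 4 degrees for a turn. A row lasts 1/12 s, in which the tool goes at most 41.7 mm and 7.16 degrees, less where a joint would pass 70% of its speed; a pose out of reach is approached as far as the arm can. A call with a number of a shift or a turn outside -1 to 1 is refused whole. A call with a gripper value outside its range is refused whole. OPENING is the opening, from -1 (shut) to 1 (fully open), set as the call begins (- or left out, the last holds). The fingers move at their own pace and stop on an object; FORCE is the grip in N (left out, the last holds). Time passes only in rows, so rows that do not move let the fingers close. It gives the time, the measured TCP pose, the force and the opening at its end, in the units of the state.
- r.get_state(): the state, without advancing time (a new reading comes with each control period).
- r.capture(name): name is "scene" or "top" or "wrist"; returns (picture, depth): 384x512x3 uint8, red, green, blue; 384x512 float32, m along the optical axis (not along the pixel's ray), 0 where there is no reading.
- r.camera_info(name): a dict with "mtx" (3x3 intrinsics, pixels), "pose" (4x4, takes a point from camera to world coordinates). Camera axes: x right, y down, z forward; pixel columns grow to the right and rows downward; lengths in m; the calibration is good to about 2 mm. A picture is of the moment at which its call begins: read the wrist's pose just before it. camera_info takes no time and is no camera call; for the wrist camera it gives the pose at the moment of the call.
- r.close_job(): hands the job in, once; it reports no verdict.
The state is a dict: "time_s": time; "joints": joint angles; "qd": joint speeds; "joint_torque": joint torques, N m; "tcp_pos": TCP position; "eef_rot": TCP orientation; "contact_force": force on the tool from outside, world axes, zero at the start; "moment": the same for the moment, N m; "gripper_width": finger opening in m.
Only numpy, scipy, OpenCV 4.12 (cv2) and the standard library are available. Lean on these libraries where they do the work, as an engineer would, in place of code of your own. Each camera call takes 0.05 s, during which the arm holds its last target. There are 200 camera calls.

TASK

The closed drum of the tube rotator has been packed lopsided; while its head lies folded flat nothing of that can be felt. Swing the head up until it stands fully upright (there is a lever at its left side), then turn the drum by hand to feel where its heavy side wants to go; the gear's drag stops it well short of the bottom, alike on either side. Finish with the heavy side at the very bottom and while still gripping the drum, at rest, so that I can fit the counterweight at the top; leave the petri dishes, the marker and the carton alone.

Things in the scene. Friction and masses are not known exactly. Their poses are not given: they have to be found in the camera images.
- rotator: Tube rotator, white base 206 x 130 x 28 mm, firm on the worktop, placed and yawed anew each run. Origin on the worktop right under the tilt hinge; x points away from its front edge (the one with black speed knob and switch, toward the robot), y left, z up. The base reaches from x = -94 (knob -104) to +112 mm, y = -65 to +65 mm.
- tilt_hinge (a point): Middle of the head's hinge, 48 mm above the worktop, axis along rotator y. The head is a white motor housing 52 mm wide reaching 116 mm from the hinge; its end is round, radius 26 mm about the drum's axle, and stops 11 mm behind the drum's back face.
- head (a joint): Tilt of the head, rad: 0 = folded flat, lying away from the front edge, drum facing up (starts so); 1.571 = fully upright at its stop, drum facing the front edge. Stiff hinge (0.3 N m); let go below about 0.7 rad it falls back, fully upright it stays by itself. Lifting it by the grip takes about 8 N at first.
- lever_grip (a point): Middle of the black round grip (16 mm thick, 44 mm long, along rotator y) at the end of the steel lever on the head's left side, 120 mm from the hinge. Head flat: rotator x = 120, y = 109, z = 93 mm; upright: x = -45, y = 109, z = 168 mm. The 9 mm rod joins its inner end (y = 78 mm); above, below, before and behind it is free. It can turn between the fingers as the head swings.
- drum_centre (a point): Centre of the drum, on its axle at half thickness; z axis = axle, pointing out of the lid. Head flat: rotator x = 90, y = 0, z = 105 mm; upright: x = -57, y = 0, z = 138 mm, axle level. Closed grey disc, diameter 128, 26 mm thick, white lid. Both faces are free and flat over the outer 33 mm: pinch the rim across the thickness, fingers pointing at the axle.
- drum (a joint): Angle of the drum about its axle, rad, no stops; positive = anticlockwise looking at the lid. Neither its zero nor the loading port tells where the load is. Let go with the head upright, the heavy side sinks by itself (up to 1.3 rad/s, about 2 s) but the switched-off gear's drag stops it some 27 degrees short of the bottom, alike from either side; it also stays put within 27 degrees of the top.
- loading_port (a point): Middle of the black round port cap (19 mm across, 6 mm proud) on the lid, 21 mm from the axle; with the head upright and joint drum at 0 it is straight above the axle. The load inside cannot be seen and keeps its place in the drum; its bearing differs each run. Its moment is up to 0.185 N m, the gear's drag 0.083 N m. The heavy side never starts within 25 degrees of where the bottom will be.
- marker: Marker pen, 132 mm long, 13 mm thick, lying near the front of the worktop; origin under its middle. Bystander.
- petri_a: Petri dish, 66 mm across, 16 mm high, the lower of a stack of two; origin under its middle. Bystander.
- petri_b: Petri dish of the same size standing on the other; origin under its middle. Bystander.
- carton: Open white carton, 80 x 79 x 110 mm, behind and left of the rotator; origin under its middle. Bystander.

How it is judged:
By the outcome, as a careful person would: the job done as asked, in the order asked, and still so for the second after the job is handed in, while the arm keeps its last pose, push and grip.
It also fails if it takes over 67 s, if anything falls off the work surface, if the arm or the gripper's body presses on something with over 40 N, if the wrist force passes 120 N, or if a joint passes its speed limit or range.

## Working session

There is one attempt and no reset: what is moved stays moved. The work goes in short steps, Python scripts to look and compute and a shell command to move; the robot and the scene stay as the last step left them, time stands still between calls to the robot, and variables do not carry over. Pictures are saved under pics/ and viewed, about 8 in all and at most 12, crops included, and the job is handed in when it is done.

```bash
ls; mkdir -p pics
python3 - <<'E'
from plant import r
import cv2,numpy as np
s=r.get_state();print(s)
a,da=r.capture("scene");b,db=r.capture("top")
np.savez('c0.npz',a=a,da=da,b=b,db=db)
for n in("scene","top"):
    c=r.camera_info(n);print(n,np.round(c["mtx"],1).tolist(),np.round(c["pose"],3).tolist())
im=np.hstack([a,b])[:,:,::-1]
cv2.imwrite('pics/1.png',cv2.resize(np.vstack([a,b])[:,:,::-1],None,fx=.78,fy=.78))
cv2.imwrite('pics/top.png',cv2.resize(b[:,:,::-1],(800,600)))
cv2.imwrite('pics/scene.png',cv2.resize(a[:,:,::-1],(800,600)))
E
```

```text
pics
{'time_s': 0.0, 'joints': array([ 9.36288082e+01,  2.05890283e+01,  6.34946845e-01, -2.08195150e-02,
       -7.01353752e+01, -1.65059704e+01]), 'qd': array([ 0.06312431,  0.03700362, -0.03328142, -0.0379246 ,  0.018947  ,
        0.07865796]), 'joint_torque': array([-2.90268881e-04, -5.82716775e+01,  2.93048126e+01,  6.99684799e+00,
        6.86174812e-03, -1.63386785e-04]), 'tcp_pos': array([0.1503571 , 0.65756654, 0.23665655]), 'eef_rot': array([ 1.79908669e+02, -6.65314247e-03, -1.28842467e+01]), 'contact_force': array([0.01204156, 0.08521272, 0.41008848]), 'moment': array([-0.04140657, -0.01356903,  0.00851297]), 'gripper_width': 0.08755276791222286}
scene [[397.2, 0.0, 253.8], [0.0, 397.2, 190.1], [0.0, 0.0, 1.0]] [[0.737, -0.336, 0.587, -0.034], [-0.676, -0.34, 0.654, -0.573], [-0.02, -0.878, -0.478, 0.549], [0.0, 0.0, 0.0, 1.0]]
top [[355.7, 0.0, 258.1], [0.0, 355.7, 193.1], [0.0, 0.0, 1.0]] [[0.024, -0.996, 0.081, 0.442], [-1.0, -0.025, -0.006, 0.08], [0.008, -0.081, -0.997, 0.962], [0.0, 0.0, 0.0, 1.0]]
```

View pics/top.png

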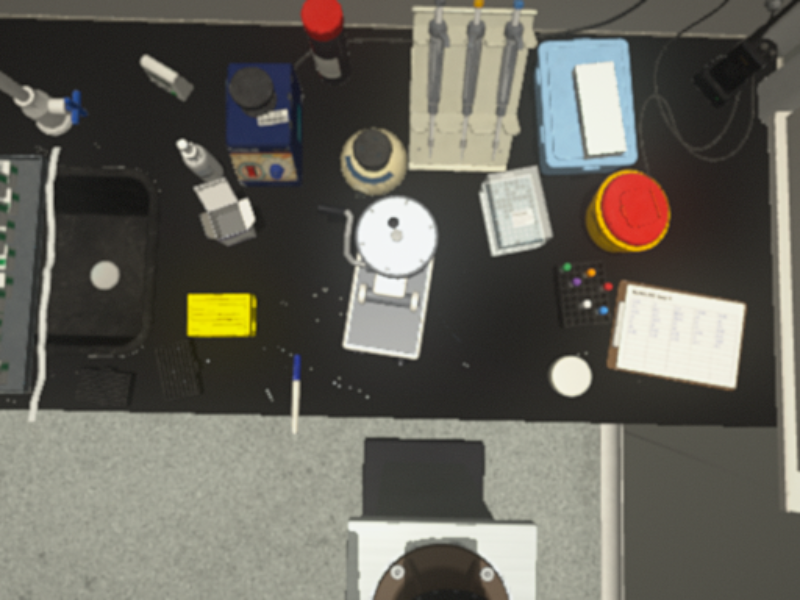

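View pics/scene.png

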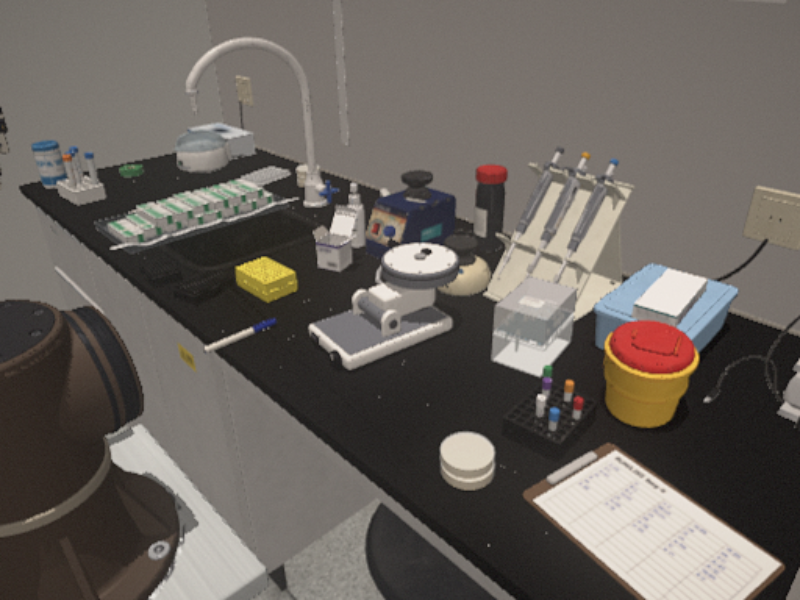

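The top view shows the rotator with its drum centre at about (397,237). The black grip is at (331,210), the base front corners at (343,347) and (417,358), and the port at (393,223). The marker (295,395), the dishes (571,376) and the carton (225,212) are all clear of it.

```bash
cat > h.py <<'E'
import numpy as np
from plant import r
def ray(n,u,v,ci=None):
    c=ci or r.camera_info(n);M=np.array(c["mtx"]);P=np.array(c["pose"])
    d=P[:3,:3]@np.linalg.inv(M)@[u,v,1];return P[:3,3],d
def atz(n,u,v,z,ci=None):
    o,d=ray(n,u,v,ci);return o+d*(z-o[2])/d[2]
def tri(n1,p1,n2,p2):
    o,d=ray(n1,*p1);q,e=ray(n2,*p2)
    t=np.linalg.lstsq(np.c_[d,-e],q-o,rcond=None)[0]
    a=o+d*t[0];b=q+e*t[1];return (a+b)/2,np.linalg.norm(a-b)
def proj(c,p):
    P=np.array(c["pose"]);q=P[:3,:3].T@(np.asarray(p)-P[:3,3]);w=np.array(c["mtx"])@q;return w[:2]/w[2]
E
python3 - <<'E'
from h import *
import cv2
np.set_printoptions(precision=4,suppress=True)
z=np.load('c0.npz')
s=.64
for nm,u,v,h in[("drum",397,237,.118),("grip",331,210,.093),("fl",343,347,.028),("fr",417,358,.028)]:
    print(nm,atz("top",u*s,v*s,h),z['db'][int(v*s),int(u*s)])
print("hub tri",tri("top",(397*s,237*s),"scene",(420*s,257*s)))
ys=lambda k,x0,x1,y0,y1:cv2.resize(z[k][y0:y1,x0:x1,::-1],None,fx=6,fy=6,interpolation=cv2.INTER_CUBIC)
A=ys('b',195,290,115,235);B=ys('a',195,300,140,235)
B=cv2.resize(B,None,fx=.6,fy=.6)
A=cv2.resize(A,None,fx=.8,fy=.8)
H=max(A.shape[0],B.shape[0]);
o=np.zeros((H,A.shape[1]+B.shape[1],3),np.uint8);o[:A.shape[0],:A.shape[1]]=A;o[:B.shape[0],A.shape[1]:]=B
print(o.shape, A.shape);cv2.imwrite('pics/3.png',o[:600,:])
E
```

```text
drum [0.6105 0.087  0.118 ] 0.84935665
grip [0.6562 0.1931 0.093 ] 0.8775881
fl [0.4398 0.1735 0.028 ] 0.9608228
fr [0.4244 0.0492 0.028 ] 0.9319995
hub tri (array([0.6101, 0.0867, 0.1217]), np.float64(0.0009704835285859829))
(576, 834, 3) (576, 456, 3)
```

View pics/3.png

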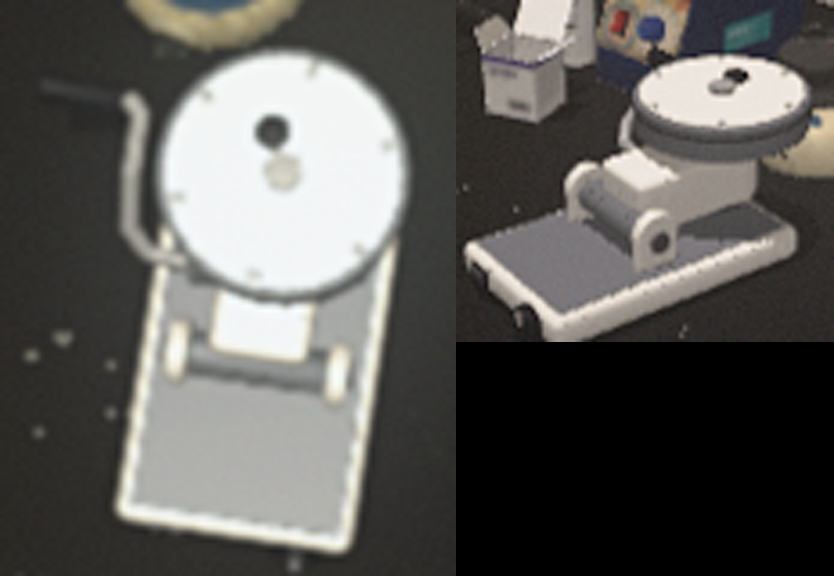

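The two views agree: the drum lid is at z≈0.12, the yaw is about -7°, and the origin is about (0.521, 0.098). The lever grip is at about (0.655, 0.192, 0.093). One tool yaw, -97° in world, suits both the lever and the drum.

```bash
R='[{"x":1,"y":0.57},{"x":1,"y":0.57},{"x":1,"y":0.57},{"x":1,"y":0.57},{"x":1,"y":0.57}]'
python3 -m inch '[{"x":1,"y":0.57},{"x":1,"y":0.57},{"x":1,"y":0.57},{"x":1,"y":0.57},{"x":1,"y":0.57}]' 1
python3 -m inch '[{"x":1,"y":0.57},{"x":1,"y":0.57},{"x":1,"y":0.57},{"x":1,"y":0.57},{"x":1,"y":0.57}]'
python3 -m inch '[{"x":1,"y":0.57},{"x":1,"y":0.57},{"x":1,"y":0.57},{"x":1,"y":0.57},{"x":1,"y":0.57}]'
```

```text
validation failed for argument at $[0]...
validation failed for argument at $[0]...
validation failed for argument at $[0]...
```

```bash
python3 -m inch '[{"x":1,"y":0.57,"z":0,"yaw":0},{"x":1,"y":0.57,"z":0,"yaw":0},{"x":1,"y":0.57,"z":0,"yaw":0},{"x":1,"y":0.57,"z":0,"yaw":0},{"x":1,"y":0.57,"z":0,"yaw":0}]' 1
python3 -m inch '[{"x":1,"y":0.57,"z":0,"yaw":0},{"x":1,"y":0.57,"z":0,"yaw":0},{"x":1,"y":0.57,"z":0,"yaw":0},{"x":1,"y":0.57,"z":0,"yaw":0},{"x":1,"y":0.57,"z":0,"yaw":0}]'
```

```text
time_s: 0.52
tcp_pos: [0.2553, 0.5593, 0.2325]
eef_rot: [179.6, -0.0, -12.5]
contact_force: [0.4, 0.3, 0.2]
gripper_width: 0.0879
time_s: 0.93
tcp_pos: [0.3655, 0.4561, 0.2313]
eef_rot: [179.4, 0.0, -12.4]
contact_force: [0.4, 0.7, -0.4]
gripper_width: 0.0875
```

```bash
python3 -m inch '[{"x":1,"y":0.57,"z":-0.1,"yaw":0},{"x":1,"y":0.57,"z":-0.1,"yaw":0},{"x":1,"y":0.57,"z":-0.1,"yaw":0},{"x":1,"y":0.57,"z":-0.1,"yaw":0},{"x":1,"y":0.57,"z":-0.1,"yaw":0}]' 
python3 -m inch '[{"x":1,"y":0.57,"z":0,"yaw":0},{"x":1,"y":0.57,"z":0,"yaw":0},{"x":1,"y":0.57,"z":0,"yaw":0},{"x":1,"y":0.57,"z":0,"yaw":0},{"x":0.8,"y":0.45,"z":0,"yaw":0}]'
python3 -m inch '[{"x":0,"y":0,"z":0,"yaw":1},{"x":0,"y":0,"z":0,"yaw":1},{"x":0,"y":0,"z":0,"yaw":1},{"x":0,"y":0,"z":0,"yaw":1},{"x":0,"y":0,"z":0,"yaw":1}]'
python3 -m inch '[{"x":0,"y":0,"z":0,"yaw":1},{"x":0,"y":0,"z":0,"yaw":1},{"x":0,"y":0,"z":0,"yaw":1},{"x":0,"y":0,"z":0,"yaw":1},{"x":0,"y":0,"z":0,"yaw":1}]'
python3 -m inch '[{"x":0,"y":0,"z":0,"yaw":1},{"x":0,"y":0,"z":0,"yaw":1},{"x":0,"y":0,"z":0,"yaw":1},{"x":0,"y":0,"z":0,"yaw":1},{"x":0,"y":0,"z":0,"yaw":1}]'
python3 -m inch '[{"x":0,"y":0,"z":0,"yaw":1},{"x":0,"y":0,"z":0,"yaw":1},{"x":0,"y":0,"z":0,"yaw":1},{"x":0,"y":0,"z":0,"yaw":1},{"x":0,"y":0,"z":0,"yaw":1}]'
```

```text
time_s: 1.35
tcp_pos: [0.4756, 0.3528, 0.2429]
eef_rot: [179.2, 0.2, -12.4]
contact_force: [-0.1, 1.3, -0.3]
gripper_width: 0.0876
time_s: 1.77
tcp_pos: [0.5824, 0.2538, 0.2427]
eef_rot: [179.1, 0.3, -12.4]
contact_force: [1.3, 0.5, 0.3]
gripper_width: 0.0877
time_s: 2.18
tcp_pos: [0.5856, 0.2474, 0.2389]
eef_rot: [178.7, 0.0, -33.6]
contact_force: [-0.7, -0.2, -0.4]
gripper_width: 0.0875
time_s: 2.6
tcp_pos: [0.5845, 0.2463, 0.2361]
eef_rot: [178.5, -0.4, -54.7]
contact_force: [-0.5, -1.0, 0.7]
gripper_width: 0.0876
time_s: 3.02
tcp_pos: [0.5832, 0.2456, 0.2334]
eef_rot: [178.5, -1.0, -75.8]
contact_force: [-0.3, 0.2, 0.7]
gripper_width: 0.0876
time_s: 3.43
tcp_pos: [0.5819, 0.245, 0.2308]
eef_rot: [178.7, -1.6, -96.9]
contact_force: [-1.2, -0.5, -1.0]
gripper_width: 0.0877
```

```bash
cat > shot.py <<'E'
import sys,cv2,pickle
from h import *
n,cam=sys.argv[1],sys.argv[2]
ci=r.camera_info(cam);a,d=r.capture(cam);s=r.get_state()
pickle.dump((ci,a,d,s),open(n+'.pkl','wb'));cv2.imwrite('pics/%s.png'%n,cv2.resize(a[:,:,::-1],(800,600)))
E
python3 shot.py w1 wrist
python3 -m inch '[{"x":0.6,"y":-1,"z":0,"yaw":0},{"x":0.6,"y":-1,"z":0,"yaw":0},{"x":0.6,"y":-1,"z":0,"yaw":0},{"x":0,"y":0,"z":0,"yaw":0}]'
python3 shot.py w2 wrist
python3 - <<'E'
import pickle,cv2,numpy as np
a=pickle.load(open('w1.pkl','rb'))[1];b=pickle.load(open('w2.pkl','rb'))[1]
cv2.imwrite('pics/w12.png',cv2.resize(np.hstack([a,b])[:,:,::-1],(800,300)))
E
```

```text
time_s: 3.82
tcp_pos: [0.6515, 0.1907, 0.2293]
eef_rot: [178.6, -1.7, -96.6]
contact_force: [-0.5, 0.8, -0.6]
gripper_width: 0.0878
```

View pics/w12.png

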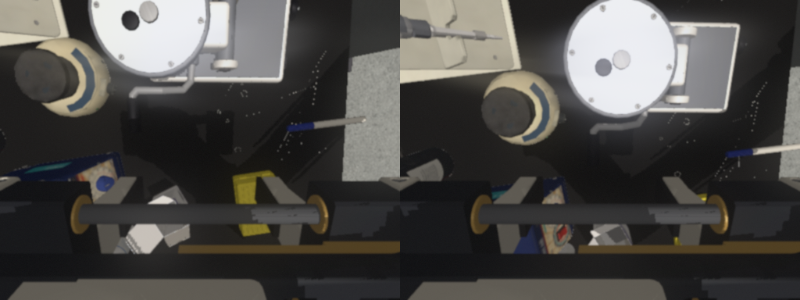

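Run:
```python
import pickle,cv2
from h import *
np.set_printoptions(precision=4,suppress=True)
W=[pickle.load(open(f'w{i}.pkl','rb')) for i in(1,2)]
def T(p,q):
    o,d=ray(0,*p,W[0][0]);c,e=ray(0,*q,W[1][0])
    t=np.linalg.lstsq(np.c_[d,-e],c-o,rcond=None)[0];a=o+d*t[0];b=c+e*t[1];return (a+b)/2,np.linalg.norm(a-b)
k=1.28
print("hub",T((148*k,12*k),(221*k,59*k)))
print("corner",T((133*k,93*k),(193*k,130*k)))
ci,a,d,s=W[1]
u,v=int(107*k),int(112*k);P=np.array(ci["pose"]);o,dr=ray(0,u,v,ci);print("bottle cap",o+dr*d[v,u])
o,dr=ray(0,int(193*k),int(130*k),ci)
print("grip proj",[proj(W[i][0],(.655,.192,.093)) for i in(0,1)])
cr=[]
for i in(0,1):
    x,y=proj(W[i][0],(.655,.192,.093)).astype(int)
    c=W[i][1][y-45:y+45,x-60:x+60,::-1];print(x-60,y-45)
    cr.append(cv2.resize(np.clip(c.astype(float)*3,0,255).astype(np.uint8),None,fx=3.3,fy=3.3,interpolation=cv2.INTER_CUBIC))
cv2.imwrite('pics/4.png',np.hstack(cr)[:,:800])
```

```text
hub (array([0.6133, 0.0896, 0.122 ]), np.float64(0.0008487582121845904))
corner (array([0.6529, 0.1676, 0.0926]), np.float64(0.0013998571456651173))
bottle cap [0.7621 0.1321 0.0865]
grip proj [array([172.5486, 144.9455]), array([248.2333, 189.1032])]
112 99
188 144
```

View pics/4.png

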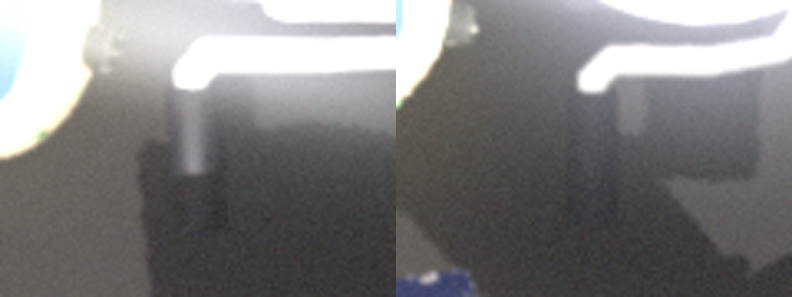

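```bash
python3 -m inch '[{"x":-0.22,"y":-0.13,"z":0.9,"yaw":0},{"x":0,"y":0,"z":0.9,"yaw":0},{"x":0,"y":0,"z":0.9,"yaw":0},{"x":0,"y":0,"z":0.9,"yaw":0},{"x":0,"y":0,"z":0,"yaw":0}]'
```

```text
time_s: 4.28
tcp_pos: [0.651, 0.1954, 0.1367]
eef_rot: [178.6, -1.5, -96.3]
contact_force: [-1.0, -0.5, -1.2]
gripper_width: 0.088
```

```bash
python3 -m inch '[{"x":0,"y":-0.18,"z":0.95,"yaw":0},{"x":0,"y":-0.05,"z":0.95,"yaw":0},{"x":0,"y":0,"z":0,"yaw":0}]'
python3 -m inch '[{"x":0,"y":0,"z":0,"yaw":0},{"x":0,"y":0,"z":0,"yaw":0},{"x":0,"y":0,"z":0,"yaw":0},{"x":0,"y":0,"z":0,"yaw":0},{"x":0,"y":0,"z":0,"yaw":0}]' -1 35
python3 -m inch '[{"x":0,"y":0,"z":0,"yaw":0},{"x":0,"y":0,"z":0,"yaw":0},{"x":0,"y":0,"z":0,"yaw":0},{"x":0,"y":0,"z":0,"yaw":0},{"x":0,"y":0,"z":0,"yaw":0}]'
```

```text
time_s: 4.53
tcp_pos: [0.6553, 0.1952, 0.0904]
eef_rot: [178.7, -1.5, -96.0]
contact_force: [-1.6, -0.7, -0.4]
gripper_width: 0.0877
time_s: 4.95
tcp_pos: [0.6574, 0.1974, 0.0978]
eef_rot: [179.0, -1.3, -95.8]
contact_force: [0.3, 0.8, 0.5]
gripper_width: 0.0599
time_s: 5.37
tcp_pos: [0.6585, 0.198, 0.101]
eef_rot: [179.2, -1.2, -95.8]
contact_force: [-0.3, 0.3, 0.1]
gripper_width: 0.0266
```

```bash
python3 -m inch '[{"x":0,"y":0,"z":0.6,"yaw":0},{"x":0,"y":0,"z":0.1,"yaw":0},{"x":0,"y":0,"z":0.1,"yaw":0},{"x":0,"y":0,"z":0.05,"yaw":0},{"x":0,"y":0,"z":0.05,"yaw":0}]'
```

```text
time_s: 5.78
tcp_pos: [0.6572, 0.1979, 0.084]
eef_rot: [179.3, -1.2, -95.7]
contact_force: [-1.9, -0.2, 4.4]
gripper_width: 0.0147
```

```bash
python3 -m inch '[{"x":0,"y":0.25,"z":-0.57,"yaw":0},{"x":0,"y":0.32,"z":-0.54,"yaw":0},{"x":0,"y":0.38,"z":-0.49,"yaw":0}]' -1 45
python3 - <<'E'
from h import *
s=r.get_state();p=s['tcp_pos']+[0,0,.008];a=np.radians(-7.1);q=p[:2]-[.523,.0995];x=q@[np.cos(a),np.sin(a)];print(x,p[2]-.048,np.hypot(x,p[2]-.048),np.degrees(np.arctan2(p[2]-.048,x)))
E
```

```text
time_s: 6.03
tcp_pos: [0.6372, 0.2004, 0.1215]
eef_rot: [179.4, -1.2, -95.9]
contact_force: [6.4, -1.0, -7.9]
gripper_width: 0.0151
0.1008423083355467 0.08153190197230058 0.12967891960400618 38.95584698738781
```

```bash
cat > ang.py <<'E'
from h import *
s=r.get_state();p=s['tcp_pos']+[0,0,.008];a=np.radians(-7.1);q=p[:2]-[.523,.0995];x=q@[np.cos(a),np.sin(a)];y=q@[-np.sin(a),np.cos(a)];print("rot",x,y,p[2],"rad",np.hypot(x,p[2]-.048),"phi",np.degrees(np.arctan2(p[2]-.048,x)))
E
python3 -m inch '[{"x":0,"y":0.42,"z":-0.46,"yaw":0},{"x":0,"y":0.47,"z":-0.41,"yaw":0},{"x":0,"y":0.52,"z":-0.35,"yaw":0},{"x":0,"y":0.56,"z":-0.28,"yaw":0},{"x":0,"y":0.59,"z":-0.21,"yaw":0}]'
python3 ang.py
```

```text
time_s: 6.45
tcp_pos: [0.5798, 0.2078, 0.1665]
eef_rot: [-179.9, -1.0, -96.0]
contact_force: [6.3, -1.9, -3.8]
gripper_width: 0.0148
rot 0.043020543322984946 0.11454450908457535 0.1744554749719709 rad 0.13357302983084415 phi 71.21153698635207
```

```bash
python3 -m inch '[{"x":0,"y":0.6,"z":-0.08,"yaw":0},{"x":0,"y":0.62,"z":-0.02,"yaw":0},{"x":0,"y":0.62,"z":0.05,"yaw":0},{"x":0,"y":0.62,"z":0.11,"yaw":0}]'
python3 ang.py
```

```text
time_s: 6.78
tcp_pos: [0.528, 0.2148, 0.1739]
eef_rot: [-178.5, -0.7, -95.9]
contact_force: [5.1, -2.1, -0.4]
gripper_width: 0.0149
rot -0.009294390830471752 0.1150498361747541 0.18193200081814642 rad 0.13425411183297714 phi 93.96975304813954
```

```bash
python3 -m inch '[{"x":0,"y":0.62,"z":0.11,"yaw":0},{"x":0,"y":0.6,"z":0.18,"yaw":0},{"x":0,"y":0.45,"z":0.16,"yaw":0}]'
python3 ang.py
python3 -m inch '[{"x":0,"y":0.3,"z":0.1,"yaw":0},{"x":0,"y":0.3,"z":0.1,"yaw":0}]'
python3 ang.py
```

```text
time_s: 7.03
tcp_pos: [0.4924, 0.2202, 0.1666]
eef_rot: [-177.6, -0.3, -95.8]
contact_force: [61.0, -30.6, -10.8]
gripper_width: 0.0148
rot -0.04531255001484541 0.11595525535717172 0.17464784839161013 rad 0.1345098683780195 phi 109.68638716659508
time_s: 7.2
tcp_pos: [0.4927, 0.22, 0.1669]
eef_rot: [-175.9, -0.2, -95.5]
contact_force: [47.1, -19.8, -14.2]
gripper_width: 0.0149
rot -0.0449452296517123 0.11578665395360085 0.17487564189537702 rad 0.13460127107426997 phi 109.50650371704533
```

```bash
python3 -m inch '[{"x":0,"y":-0.05,"z":0,"yaw":0},{"x":0,"y":0,"z":0,"yaw":0},{"x":0,"y":0,"z":0,"yaw":0}]' -0.3
python3 -m inch '[{"x":0,"y":0,"z":0,"yaw":0},{"x":0,"y":0,"z":0,"yaw":0},{"x":0,"y":0,"z":0,"yaw":0},{"x":0,"y":0,"z":0,"yaw":0},{"x":0,"y":0,"z":0,"yaw":0}]'
python3 shot.py s2 scene
```

```text
time_s: 7.45
tcp_pos: [0.4963, 0.2185, 0.168]
eef_rot: [-175.6, -0.2, -95.5]
contact_force: [0.1, 0.7, 0.5]
gripper_width: 0.0278
time_s: 7.87
tcp_pos: [0.4948, 0.2191, 0.1679]
eef_rot: [-175.8, -0.2, -95.5]
contact_force: [1.1, -0.3, 1.2]
gripper_width: 0.0309
```

View pics/s2.png

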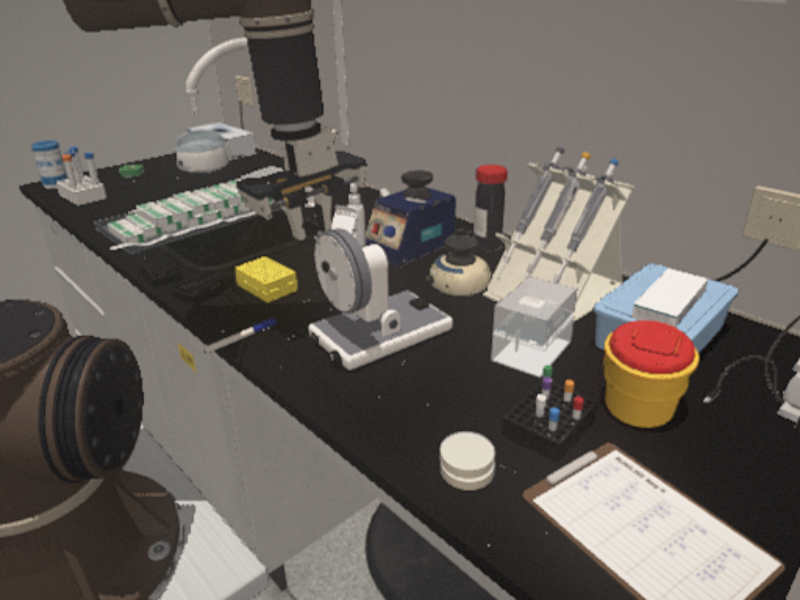

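Head upright: the drum shows its lid toward the front, at about (340,270). I'll back off upward and watch the port to see whether the drum is moving or settled.

```bash
python3 -m inch '[{"x":0,"y":0,"z":-0.2,"yaw":0},{"x":-0.1,"y":-0.05,"z":-0.9,"yaw":0},{"x":-0.1,"y":-0.05,"z":-0.9,"yaw":0},{"x":0,"y":0,"z":-0.9,"yaw":0},{"x":0,"y":0,"z":0,"yaw":0}]' 0.3
python3 shot.py s3 scene
python3 shot.py w3 wrist
python3 - <<'E'
import pickle,cv2
from h import *
o=[]
for n in('s2','s3'):
    a=pickle.load(open(n+'.pkl','rb'))[1][140:210,190:260,::-1];o.append(cv2.resize(a,(400,400),interpolation=cv2.INTER_CUBIC))
top=np.hstack(o);w=cv2.resize(pickle.load(open('w3.pkl','rb'))[1][:,:,::-1],(266,200))
b=np.zeros((200,800,3),np.uint8);b[:,:266]=w
cv2.imwrite('pics/5.png',np.vstack([top,b]))
ci=r.camera_info("scene")
a=np.radians(-7.1);X=np.array([np.cos(a),np.sin(a),0]);Y=np.array([-np.sin(a),np.cos(a),0])
C=np.array([.523,.0995,0])-.057*X+[0,0,.138]
f=lambda p:(proj(ci,p)-[190,140])*400/70
L=C-.013*X
print("centre",f(L))
for t in range(0,360,45):
    t=np.radians(t);print(np.round(np.degrees(t)),f(L-.006*X+.021*(np.cos(t)*np.array([0,0,1])+np.sin(t)*Y)),f(L+.064*(np.cos(t)*np.array([0,0,1])+np.sin(t)*Y)))
E
```

```text
time_s: 8.33
tcp_pos: [0.4913, 0.2241, 0.2429]
eef_rot: [-175.9, -0.4, -95.5]
contact_force: [1.1, -0.0, 0.3]
gripper_width: 0.0555
centre [138.56348221 202.34018411]
0.0 [122.18935466 159.72583586] [127.67089196  57.32684935]
45.0 [105.01634494 161.02266486] [75.67179768 65.771764  ]
90.0 [100.30184019 188.41046678] [ 62.86424697 149.75997243]
135.0 [110.33253116 225.69777527] [ 92.51429797 259.15005452]
180.0 [129.40155026 251.97847064] [148.76118561 338.10247239]
225.0 [146.81626344 252.03819845] [202.96750102 342.19261714]
270.0 [152.21752499 224.89190279] [222.18908362 260.42599978]
315.0 [141.94513973 186.24771899] [190.33272083 138.47360783]
```

View pics/5.png

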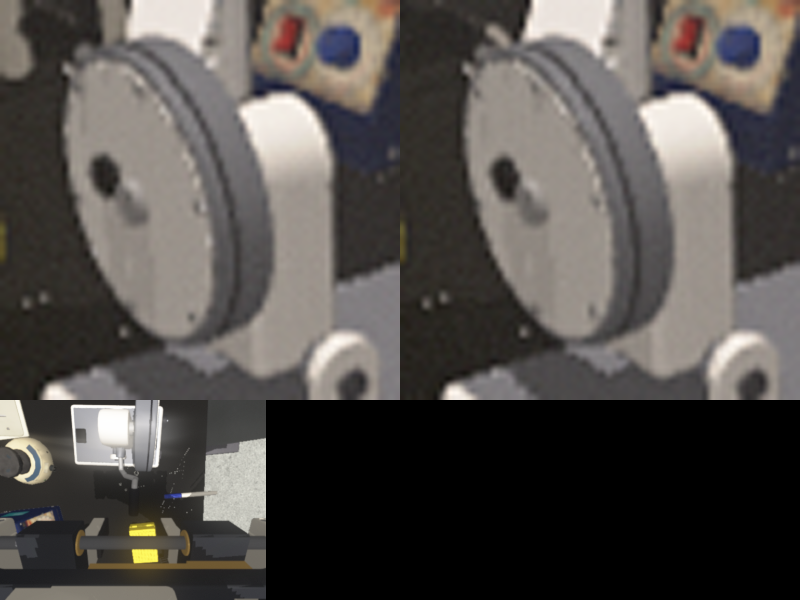

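The port sits at (104,175) in both crops, about +68° in drum joint terms. It was at about +22° when flat, so the drum ran anticlockwise by itself and has stopped. That puts the bottom at a drum angle of about 95°. I'll check this from the other side, starting with the upright drum's position from the wrist depth.

```bash
cat > port.py <<'E'
import sys,pickle,cv2
from h import *
a_=np.radians(-7.1);X=np.array([np.cos(a_),np.sin(a_),0]);Y=np.array([-np.sin(a_),np.cos(a_),0]);Z=np.array([0,0,1.])
O=np.array([.523,.0995,0]);C=O-.057*X+.138*Z
def port(n):
    ci,im,d,s=pickle.load(open(n+'.pkl','rb'));g=cv2.cvtColor(im,cv2.COLOR_RGB2GRAY).astype(float)
    g=cv2.GaussianBlur(g,(0,0),.7);best=[]
    u0=(proj(ci,C-.013*X))
    # dark blob inside lid, radius<34 mm
    pts=[];w=[]
    for v in range(int(u0[1])-25,int(u0[1])+26):
        for u in range(int(u0[0])-20,int(u0[0])+21):
            o,dr=ray(0,u,v,ci);t=((C-.019*X-o)@X)/(dr@X);q=o+t*dr-C
            if np.hypot(q@Y,q@Z)<.036 : pts.append((q@Y,q@Z));w.append(g[v,u])
    pts=np.array(pts);w=np.array(w);k=np.clip(np.median(w)*.6-w,0,None)
    c=(pts*k[:,None]).sum(0)/k.sum();return c,np.degrees(np.arctan2(c[0],c[1]))
if __name__=="__main__":
    for n in sys.argv[1:]:print(n,*port(n))
E
python3 - <<'E'
from port import *
print(port('s2'),port('s3'))
ci,im,d,s=pickle.load(open('w3.pkl','rb'));v,u=np.mgrid[0:200:1,150:400:1];u=u.ravel();v=v.ravel()
P=np.array(ci["pose"]);M=np.array(ci["mtx"])
q=(P[:3,:3]@(np.linalg.inv(M)@np.c_[u,v,0*u+1].T*d[v,u])).T+P[:3,3]-O
x=q@X;y=q@Y;m=(q[:,2]>.16)&(q[:,2]<.22)&(y<.07)
print(m.sum(),np.percentile(x[m],[2,50,98]),y[m].min(),y[m].max(),np.percentile(q[m,2],[50,98]))
E
```

```text
(array([0.0178905 , 0.00790842]), np.float64(66.15236385214575)) (array([0.01795929, 0.00690941]), np.float64(68.95696705586013))
8139 [-0.0696409  -0.05115852  0.00717958] -0.019226975048484397 0.06288847765470036 [0.19464436 0.20333048]
```

```bash
python3 -m inch '[{"x":0.87,"y":0.11,"z":0,"yaw":0},{"x":0.87,"y":0.11,"z":0,"yaw":0},{"x":0.87,"y":0.11,"z":0,"yaw":0},{"x":0.87,"y":0.11,"z":0,"yaw":0},{"x":0.87,"y":0.11,"z":0,"yaw":0}]'
```

```text
time_s: 8.85
tcp_pos: [0.4625, 0.1111, 0.2353]
eef_rot: [-176.4, -0.8, -95.3]
contact_force: [1.0, 0.2, 1.1]
gripper_width: 0.0572
```

```bash
python3 -m inch '[{"x":0.75,"y":0.02,"z":0,"yaw":0},{"x":0.72,"y":0.02,"z":0,"yaw":0},{"x":0,"y":0,"z":0.8,"yaw":0},{"x":0,"y":0,"z":0.8,"yaw":0},{"x":0,"y":0,"z":0.5,"yaw":0}]'
python3 ang.py
```

```text
time_s: 9.27
tcp_pos: [0.4557, 0.0614, 0.1819]
eef_rot: [-176.4, -0.7, -95.7]
contact_force: [-0.5, 0.2, -0.3]
gripper_width: 0.057
rot -0.06210212620897622 -0.04613105331325254 0.1899318387033411 rad 0.1549235970321721 phi 113.63173147037186
```

```bash
python3 -m inch '[{"x":-0.5,"y":-0.1,"z":0.3,"yaw":0},{"x":0,"y":0,"z":0.1,"yaw":0},{"x":0,"y":0,"z":0,"yaw":0}]' -1 25
python3 ang.py
```

```text
time_s: 9.52
tcp_pos: [0.4563, 0.0692, 0.1675]
eef_rot: [-176.7, -1.0, -95.9]
contact_force: [0.3, 0.5, 0.3]
gripper_width: 0.0425
rot -0.062433640550863395 -0.03828480568005572 0.17553779516123957 rad 0.14199946713641118 phi 116.0831578588375
```

```bash
python3 -m inch '[{"x":0,"y":-0.15,"z":0,"yaw":0},{"x":0,"y":0,"z":0,"yaw":0},{"x":0,"y":0,"z":0,"yaw":0},{"x":0,"y":0,"z":0,"yaw":0}]' -1 25
python3 ang.py
```

```text
time_s: 9.85
tcp_pos: [0.4626, 0.0696, 0.1688]
eef_rot: [-176.5, -0.9, -95.8]
contact_force: [0.1, 0.4, -4.1]
gripper_width: 0.0277
rot -0.056270057088665656 -0.03716536472428523 0.17679236535707582 rad 0.1405481863953861 phi 113.60076812596698
```

```bash
cat > th.py <<'E'
from port import *
s=r.get_state();R=s['tcp_pos']-[0,0,-.008]-O;y=R@Y-C@Y+O@Y;z=R[2]-.138
print("theta %.1f rho %.1f xrot %.1f"%(np.degrees(np.arctan2(y,z)),1e3*np.hypot(y,z),1e3*(R@X)),"F rot",np.round([s['contact_force']@X,s['contact_force']@Y,s['contact_force'][2]],1))
E
python3 th.py
python3 -m inch '[{"x":-0.17,"y":0,"z":-0.15,"yaw":0},{"x":-0.18,"y":0,"z":-0.13,"yaw":0},{"x":-0.2,"y":0,"z":-0.11,"yaw":0},{"x":-0.21,"y":0,"z":-0.09,"yaw":0},{"x":-0.21,"y":0,"z":-0.07,"yaw":0}]' -1 25
python3 th.py
```

```text
theta -43.8 rho 53.7 xrot -56.3 F rot [ 0.1  0.5 -4.1]
time_s: 10.27
tcp_pos: [0.4646, 0.0887, 0.1806]
eef_rot: [-176.7, -1.5, -95.9]
contact_force: [10.0, -9.9, -7.5]
gripper_width: 0.027
theta -19.5 rho 53.7 xrot -56.6 F rot [11.1 -8.6 -7.5]
```

```bash
python3 -m inch '[{"x":-0.27,"y":0,"z":-0.08,"yaw":0},{"x":-0.27,"y":0,"z":-0.05,"yaw":0},{"x":-0.28,"y":0,"z":-0.02,"yaw":0},{"x":-0.28,"y":0,"z":0.01,"yaw":0},{"x":-0.28,"y":0,"z":0.04,"yaw":0}]'
python3 th.py
```

```text
time_s: 10.68
tcp_pos: [0.4677, 0.1129, 0.1836]
eef_rot: [-176.8, -2.8, -95.9]
contact_force: [1.9, -11.5, 7.0]
gripper_width: 0.027
theta 6.9 rho 54.0 xrot -56.5 F rot [  3.3 -11.1   7. ]
```

```bash
python3 -m inch '[{"x":-0.28,"y":0,"z":0.05,"yaw":0},{"x":-0.27,"y":0,"z":0.08,"yaw":0},{"x":-0.26,"y":0,"z":0.11,"yaw":0},{"x":-0.25,"y":0,"z":0.13,"yaw":0},{"x":-0.24,"y":0,"z":0.16,"yaw":0}]'
python3 th.py
python3 -m inch '[{"x":-0.22,"y":0,"z":0.18,"yaw":0},{"x":-0.2,"y":0,"z":0.18,"yaw":0}]'
python3 th.py
python3 shot.py s4 scene; python3 port.py s4
```

```text
time_s: 11.1
tcp_pos: [0.4708, 0.1348, 0.1756]
eef_rot: [-176.8, -3.9, -95.9]
contact_force: [-5.6, -5.5, 16.6]
gripper_width: 0.0267
theta 32.1 rho 53.8 xrot -56.2 F rot [-4.9 -6.1 16.6]
time_s: 11.27
tcp_pos: [0.4718, 0.1423, 0.1696]
eef_rot: [-176.8, -4.2, -95.8]
contact_force: [-5.3, -4.8, 16.0]
gripper_width: 0.0274
theta 42.4 rho 53.6 xrot -56.1 F rot [-4.7 -5.4 16. ]
s4 [ 0.00207201 -0.01593707] 172.59241567896768
```

```bash
python3 -m inch '[{"x":0,"y":0,"z":0,"yaw":0},{"x":0,"y":0,"z":0,"yaw":0},{"x":0,"y":0,"z":0,"yaw":0},{"x":0,"y":0,"z":0,"yaw":0},{"x":0,"y":0,"z":0,"yaw":0}]' 0.1
python3 shot.py s5 scene; python3 port.py s5
python3 -m inch '[{"x":0,"y":0,"z":0,"yaw":0},{"x":0,"y":0,"z":-0.5,"yaw":0},{"x":0,"y":0,"z":-0.5,"yaw":0},{"x":0,"y":0,"z":-0.5,"yaw":0},{"x":0,"y":0,"z":0,"yaw":0}]' 0.3
python3 -m inch '[{"x":0,"y":0,"z":0,"yaw":0},{"x":0,"y":0,"z":0,"yaw":0},{"x":0,"y":0,"z":0,"yaw":0},{"x":0,"y":0,"z":0,"yaw":0},{"x":0,"y":0,"z":0,"yaw":0}]'
python3 shot.py s6 scene; python3 port.py s6
python3 -m inch '[{"x":0,"y":0,"z":0,"yaw":0},{"x":0,"y":0,"z":0,"yaw":0},{"x":0,"y":0,"z":0,"yaw":0},{"x":0,"y":0,"z":0,"yaw":0},{"x":0,"y":0,"z":0,"yaw":0}]'
python3 shot.py s7 scene; python3 port.py s7; python3 th.py
python3 - <<'E'
from port import *
o=[cv2.resize(pickle.load(open(n+'.pkl','rb'))[1][140:210,190:260,::-1],(266,300),interpolation=cv2.INTER_CUBIC) for n in('s4','s5','s7')]
cv2.imwrite('pics/6.png',np.hstack(o))
E
```

```text
time_s: 11.73
tcp_pos: [0.4727, 0.1436, 0.1715]
eef_rot: [-176.7, -4.1, -95.8]
contact_force: [0.6, -0.0, -0.2]
gripper_width: 0.0475
s5 [ 0.00702091 -0.01462887] 154.36202045940195
time_s: 12.2
tcp_pos: [0.4702, 0.1459, 0.209]
eef_rot: [-176.8, -4.2, -95.8]
contact_force: [0.3, 0.1, 0.1]
gripper_width: 0.057
time_s: 12.62
tcp_pos: [0.4695, 0.1454, 0.2071]
eef_rot: [-176.9, -4.3, -95.8]
contact_force: [-0.4, 0.5, 0.0]
gripper_width: 0.057
s6 [ 0.01114574 -0.01240277] 138.05556087198698
time_s: 13.08
tcp_pos: [0.4692, 0.1451, 0.2062]
eef_rot: [-176.9, -4.3, -95.8]
contact_force: [0.6, -0.1, 0.1]
gripper_width: 0.0568
s7 [ 0.01124122 -0.01216603] 137.26254576681055
theta 26.9 rho 85.4 xrot -59.0 F rot [-0.5 -0.3 -0.3]
```

View pics/6.png

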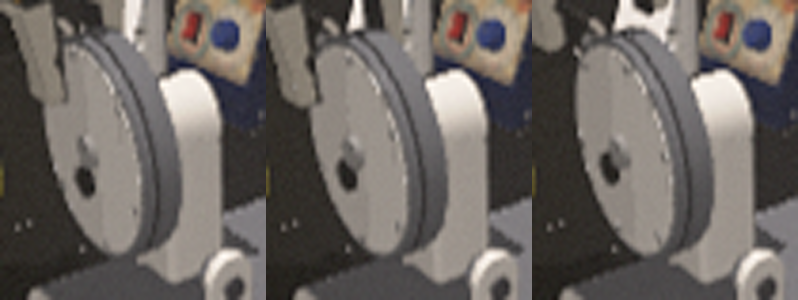

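Port positions fitted to a circle agree with the 86° hand turn: side A is about 82°, side B about 140°. Half the spread is about 28–29°, against the stated 27°. I'll regrip now and turn back about 28° from B, so the bottom is at about 111° in calibrated picture angles.

```bash
python3 -m inch '[{"x":0.4,"y":0,"z":0.55,"yaw":0},{"x":0.05,"y":0,"z":0.5,"yaw":0},{"x":0,"y":0,"z":0,"yaw":0}]'
python3 th.py
```

```text
time_s: 13.38
tcp_pos: [0.4699, 0.1322, 0.1811]
eef_rot: [-176.8, -4.2, -95.8]
contact_force: [0.5, -0.8, -0.1]
gripper_width: 0.0568
theta 26.9 rho 57.2 xrot -56.7 F rot [ 0.6 -0.7 -0.1]
```

```bash
python3 -m inch '[{"x":0,"y":0,"z":0.15,"yaw":0},{"x":0,"y":0,"z":0,"yaw":0},{"x":0,"y":0,"z":0,"yaw":0},{"x":0,"y":0,"z":0,"yaw":0},{"x":0,"y":0,"z":0,"yaw":0}]' -1 25
python3 -m inch '[{"x":0,"y":0,"z":0,"yaw":0},{"x":0,"y":0,"z":0,"yaw":0},{"x":0,"y":0,"z":0,"yaw":0}]'
python3 th.py;python3 shot.py s8 scene; python3 port.py s8
```

```text
time_s: 13.8
tcp_pos: [0.4709, 0.1326, 0.1787]
eef_rot: [-176.8, -4.2, -95.8]
contact_force: [-0.5, 0.2, 0.3]
gripper_width: 0.029
time_s: 14.05
tcp_pos: [0.4704, 0.1325, 0.1788]
eef_rot: [-176.8, -4.2, -95.8]
contact_force: [1.7, -0.1, -1.3]
gripper_width: 0.0267
theta 28.3 rho 55.4 xrot -56.3 F rot [ 1.7  0.1 -1.3]
s8 [ 0.01157801 -0.01188911] 135.7595107737022
```

```bash
python3 -m inch '[{"x":0.23,"y":0,"z":-0.11,"yaw":0},{"x":0.24,"y":0,"z":-0.08,"yaw":0},{"x":0.24,"y":0,"z":-0.06,"yaw":0},{"x":0.25,"y":0,"z":-0.03,"yaw":0},{"x":0.25,"y":0,"z":-0.01,"yaw":0}]'
python3 th.py
```

```text
time_s: 14.52
tcp_pos: [0.4677, 0.11, 0.1859]
eef_rot: [-176.8, -3.3, -95.9]
contact_force: [-2.9, 10.1, -3.2]
gripper_width: 0.0264
theta 3.7 rho 56.0 xrot -56.2 F rot [-4.1  9.7 -3.2]
```

```bash
python3 -m inch '[{"x":0.22,"y":0,"z":0,"yaw":0},{"x":0.03,"y":0,"z":0,"yaw":0},{"x":0,"y":0,"z":0,"yaw":0},{"x":0,"y":0,"z":0,"yaw":0},{"x":0,"y":0,"z":0,"yaw":0}]'
python3 th.py;python3 shot.py s9 scene; python3 port.py s9
python3 - <<'E'
from port import *
P={n:port(n)[0]*1e3 for n in('s2','s3','s4','s5','s6','s7','s8','s9')}
from scipy.optimize import least_squares
q=np.array(list(P.values()));c=least_squares(lambda c:np.hypot(*(q-c).T)-21,[-3,4]).x
print(c,{n:[float(np.round(np.degrees(np.arctan2(*(v-c))),1)),float(np.round(np.hypot(*(v-c)),1))] for n,v in P.items()})
E
```

```text
time_s: 14.93
tcp_pos: [0.4671, 0.1064, 0.186]
eef_rot: [-176.7, -2.9, -96.0]
contact_force: [0.4, 1.4, -2.0]
gripper_width: 0.0266
theta -0.1 rho 56.0 xrot -56.3 F rot [ 0.2  1.4 -2. ]
s9 [ 0.01764507 -0.00297295] 99.56373554855978
[-2.50740758  3.9436892 ] {'s2': [79.0, 20.8], 's3': [81.8, 20.7], 's4': [167.0, 20.4], 's5': [152.8, 20.9], 's6': [140.1, 21.3], 's7': [139.5, 21.2], 's8': [138.3, 21.2], 's9': [108.9, 21.3]}
```

```bash
python3 -m inch '[{"x":0,"y":0,"z":0,"yaw":0},{"x":0,"y":0,"z":0,"yaw":0},{"x":0,"y":0,"z":0,"yaw":0},{"x":0,"y":0,"z":0,"yaw":0},{"x":0,"y":0,"z":0,"yaw":0}]'
python3 th.py;python3 shot.py s10 scene; python3 port.py s10;python3 -c "
from plant import r;import numpy as np;print(np.round(r.get_state()['qd'],2))"
```

```text
time_s: 15.4
tcp_pos: [0.4671, 0.1064, 0.186]
eef_rot: [-176.8, -2.9, -96.0]
contact_force: [0.1, 1.4, -2.7]
gripper_width: 0.0267
theta -0.1 rho 56.0 xrot -56.4 F rot [-0.1  1.4 -2.7]
s10 [ 0.01770049 -0.00290459] 99.31898409005045
[-0.    0.01 -0.01  0.11  0.11  0.08]
```

View pics/s10.png

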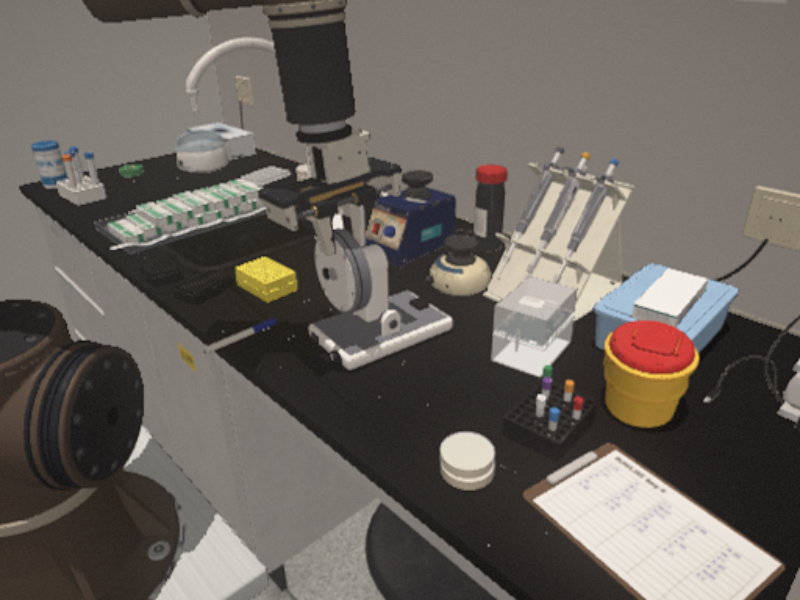

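The head stands upright, the drum is gripped at its top at about (338,232), and the arm is still. The marker and dishes have not moved.

```bash
python3 -c "
from plant import r;print(r.close_job())"
```

```text
the job is handed in; nothing more can be done
None
```

I swung the head up by its lever to the upright stop, and the drum is now gripped with its heavy side at the bottom to within about 3°. I handed the job in at about 15.5 s.

- **Finding the bottom:** once upright, the drum turned by itself and settled with the port at about 81° (picture angle). I turned it by hand about 86°, past the bottom. Let go, it fell back and settled at about 139°, so the bottom is midway, at about 110°.
- **Final position:** I regripped the rim and turned the drum back 28.4°. The last picture puts the port at about 109°. The arm is at rest, with 26.7 mm between the fingers and about 3 N of outside force.

**Checks that disagreed**
- My first port readings were off by up to about 15° because the drum centre was offset in the picture. Fitting a circle to all the readings fixed this, and the result agrees with the hand turns to 1–2°.
- The half-spread came out at about 29°, against the 27° you gave. That leaves roughly 2–3° of doubt about the bottom.
- At the upright stop the wrist force reached at least 61 N for a moment. That came through the fingers and is below the 120 N limit.
- The tool ended tilted about 3–4° from vertical, without harm.

The marker and petri dishes look unmoved in the last picture. The carton is hidden behind the gripper there, but the arm never went near it.

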